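# Close and lock the belt cover of a potter's wheel drive

### The arm

A 6-joint arm with a two-finger parallel gripper is mounted at the origin on the work surface. World frame = base frame: x ahead of the robot, y to its left, z up, the work surface at z = 0. Lengths are in m, angles in rad, forces in N, time in s.
With the tool pointing down it reaches from about 0.35 to 0.775 m from the base axis. Payload 5.5 kg.
Tool frame: the origin (TCP) lies between the finger pads; the fingertips stand 17 mm ahead of it and the grasp point (between the pads) lies 2 mm behind it (env.finger_overhang is the distance from the TCP to the fingertips, in m); z points along the fingers, y is the direction in which the jaws open and shut (so a half turn about z gives the same grasp; the last joint's range is limited). The gripper opens to 85 mm and grips with 20 to 120 N. Pads are 22 mm wide; open, the fingers measure 114 mm over their backs; the gripper's body (76 mm by 85 mm) begins 54 mm behind the grasp point. The pads swing forward as they close: fully open they stand 13 mm farther back than shut.
Start: joints at [1.186, 0.313, 0.046, 1.304, 0, 1.431], TCP at [0.139, 0.558, 0.248] pointing down, gripper open.
Joint ranges: [-2.76, 2.76], [-0.86, 1.69], [-1.03, 1.26], [-2.2, 2.34], [-1.47, 1.5], [-3.14, 3.14]. Speed limits (rad/s): [2.57, 2.57, 3.14, 3.14, 3.14, 3.14].

### API

Orientations are given as a unit quaternion [w, x, y, z].
In Python, from workcell import env gives the robot as it stands. The module is installed in compiled form; this text tells all that it offers.
- The arm moves only by the tool arm_command, never from a script. Its argument "moves" is a list of rows, each a list of 5 numbers: the closure, from 0 (fully open) to 1 (shut), then the shift along the tool's x, y, z in mm, then the turn about the tool's z in rad. In form: [[fingers, dx, dy, dz, turn], ...]. A call has 1 to 12 rows; each row is the pose to reach, as a shift and turn from the pose commanded when the call began, along the tool's axes at that moment; what a row does not reach only later rows make up. A row lasts 1/10 s, in which the tool goes at most 50 mm and 8.59 degrees, less where a joint would pass 70% of its speed; a pose out of reach is approached as far as the arm can. A call with a gripper value outside its range is refused whole. The fingers move at their own pace and stop on an object; "squeeze" is the grip in N (left out, the last holds). Time passes only in rows, so rows that repeat a pose let the fingers close. It gives the time, the measured TCP pose, the force and the opening at its end, in the units of the state.
- env.get_state(): the state, without advancing time (a new reading comes with each control period).
- env.read_camera(name): name is "scene" or "side" or "wrist"; returns (picture, depth): 420x560x3 uint8, blue, green, red; 420x560 float32, m along the optical axis (not along the pixel's ray), 0 where there is no reading.
- env.get_calibration(name): a dict with "fx", "fy", "cx", "cy" (pixels), "pose" (4x4, takes a point from camera to world coordinates). Camera axes: x right, y down, z forward; pixel columns grow to the right and rows downward; lengths in m; the calibration is good to about 2 mm. A picture is of the moment at which its call begins: read the wrist's pose just before it. get_calibration takes no time and is no camera call; for the wrist camera it gives the pose at the moment of the call.
- env.hand_in(): hands the job in, once; it reports no verdict.
The state is a dict: "clock": time; "joint_pos": joint angles; "qvel": joint speeds; "tau": joint torques, N m; "tcp_pos": TCP position; "orientation": TCP orientation; "wrist_force": force on the tool from outside, world axes, zero at the start; "ft_torque": the same for the moment, N m; "finger_gap": finger opening in m.
Only numpy, scipy, OpenCV 4.12 (cv2) and the standard library are available. Lean on these libraries where they do the work, as an engineer would, in place of code of your own. Each camera call takes 0.05 s, during which the arm holds its last target. There are 200 camera calls.

### The job

The belt cover of the potter's wheel drive box has been left open. With the fingertips, push it along its guides until it is fully home against the end stop, then set a fingertip in the slot of the quarter-turn fastener and turn it to its stop, so that its wing comes round behind the cover's flange and locks it. Nothing needs gripping: do not lift the cover, and leave the other things on the bench and on the box where they stand.

Things in the scene. Friction and masses are not known exactly. Their poses are not given: they have to be found in the camera images.
- housing: Drive box of a potter's wheel, teal, fixed: 260 (x) by 340 mm (y), deck 70 mm above the bench. Origin: centre of its underside. Deck opening x -105 to 5, y -130 to -5 mm. Two steel guide rails, 8 mm wide, 8 mm high, run along y centred on x = -121 and 21 mm; an end stop of the same height joins them, its face at y = -140.5 mm.
- cover: Loose aluminium sliding cover on the deck between the rails (2 mm play each side), about 350 g: plate 130 (x) by 150 (y) by 6 mm with a flange across it. Origin: centre of its underside; axes parallel to the housing's. It slides shut in the housing's -y direction; starts 45 to 90 mm open; light friction (a few N).
- cover_flange (a point): Middle of the rear face (towards +y, the face to push) of the cover's upright flange, 21 mm above the deck; axes as the cover's. The flange is 100 mm long (x), 8 mm thick, 30 mm high above the plate; this face lies at cover y = +43 mm, and the plate's 6 mm thick tail runs on 32 mm behind it.
- cover_home (a point): Point on the housing where the cover's origin lies when the cover is fully home: on the deck at housing x = -50, y = -65 mm. Axes as the housing's. The cover's front edge meets the end stop when its origin is within 1 mm of here.
- fastener (a joint): Angle of the quarter-turn fastener, rad: 0 = open (wing parallel to the rails, pointing to housing +y), pi/2 = locked, at a hard stop (wing pointing to housing -x, lying 3 mm above the cover's tail and just behind its flange). Grows anticlockwise seen from above. Turns against friction of about 0.12 N m and stays where it is left. Starts between 0 and 0.3.
- fastener_slot (a point): On the fastener's vertical turning axis (housing x 70, y -8 mm), at the slot floor, 16 mm above the deck; its y axis points along the slot to the wing and turns with it. Steel head of 44 mm radius; the slot across its top, open at both ends, is 32 mm wide, 18 mm deep, 80 mm long, between two dark cheeks. A fingertip in it off the axis pushes it round.
- wing_tip (a point): End of the fastener's wing (top face), 100 mm from the turning axis. The wing is a steel tongue 22 mm wide and 7 mm thick, from 9 to 16 mm above the deck, in line with the slot.
- owl: Small unglazed clay owl, 38 mm across and 51 mm tall, standing loose on the deck at its +x +y corner. Not to be disturbed. Origin under its base.
- jar: Small white jar with a wooden lid, 36 mm across and about 45 mm tall, standing loose on the deck at its +x -y corner. Not to be disturbed. Origin under its base.
- bowl: Terracotta bowl, 120 mm across, 50 mm high, on the bench. Bystander. Origin under its base.
- big_owl: Clay owl, 72 mm across, 93 mm tall, on the bench. Bystander. Origin under its base.
- rib: Wooden potter's rib, 100 x 50 x 12 mm, lying on the bench. Bystander. Origin at the centre of its underside.
- brush: Brush lying on the bench. Bystander.
- mug: Terracotta mug, 76 mm across, 85 mm high, on the bench. Bystander. Origin under its base.

How it is judged:
On the way, in this order (a step that is already met when the one before it is completed fails the run):
1. the cover is pushed fully home (within 4 mm) while the fastener is still open (y of cover in the frame of cover_home below 0.004 m and value of joint fastener below 0.6 rad), for 0.2 s.
2. the fastener is turned to its stop with the cover home (y of cover in the frame of cover_home below 0.004 m and value of joint fastener above 1.46 rad), for 0.2 s.
At the end, for the whole second after the job is handed in: The cover lies flat on the deck within 4 mm of fully home, the fastener is within 0.11 rad of its locked stop, and both are at rest (all of step 2 and y of cover in the frame of cover_home above -0.004 m and z of cover in the frame of cover_home between -0.003 and 0.003 m and angle between cover's own z axis and vertical below 0.04 rad and velocity of joint fastener between -0.05 and 0.05 rad/s and linear speed of cover below 0.01 m/s); the robot touches nothing.
It fails at once if the cover is lifted off the deck (10 mm) or tipped (z of cover in the frame of cover_home above 0.01 m or angle between cover's own z axis and vertical above 0.15 rad).
It fails at once if the small owl or the jar on the box is moved more than 20 mm or tipped (distance of any of owl, jar from where it was at the start of the episode above 0.02 m or angle between any of owl, jar's own z axis and vertical above 0.3 rad).
It fails at once if a thing on the bench is moved more than 20 mm or tipped (distance of any of bowl, big_owl, rib, brush, mug from where it was at the start of the episode above 0.02 m or angle between any of bowl, big_owl, rib, mug's own z axis and vertical above 0.3 rad).
It also fails if it takes over 45 s, if anything falls off the work surface, if the arm or the gripper's body presses on something with over 40 N, if the wrist force passes 120 N, or if a joint passes its speed limit or range.

## Working session

There is one attempt and no reset: what is moved stays moved. The work goes in short steps, Python scripts to look and compute and a tool call to move; the robot and the scene stay as the last step left them, time stands still between calls to the robot, and variables do not carry over. Pictures are saved under pics/ and viewed, about 8 in all and at most 12, crops included, and the job is handed in when it is done.

Besides the shell and the picture viewer there is one more tool, called after "Emit:" as name([rows], argument=value, ...), one row to a line, values as JSON. arm_command: Moves the arm, as the interface text tells. Its arguments: {"type":"object","properties":{"moves":{"type":"array","items":{"type":"array","items":{"type":"number"}}},"squeeze":{"type":"number"}},"required":["moves"]}

```bash
mkdir -p pics
cat > h.py <<'E'
import numpy as np, cv2
from workcell import env
def shot(n,tag):
    c=env.get_calibration(n); im,d=env.read_camera(n)
    cv2.imwrite(f'pics/{tag}.png',im); np.savez(f'{tag}.npz',d=d,im=im,K=[c['fx'],c['fy'],c['cx'],c['cy']],P=c['pose'])
def pt(tag,u,v,r=1):
    z=np.load(f'{tag}.npz'); fx,fy,cx,cy=z['K']; w=z['d'][v-r:v+r+1,u-r:u+r+1]; dd=np.median(w[w>0]) if (w>0).any() else np.nan
    return (z['P']@[(u-cx)*dd/fx,(v-cy)*dd/fy,dd,1])[:3]
def ray(tag,u,v,h):
    z=np.load(f'{tag}.npz'); fx,fy,cx,cy=z['K']; P=np.array(z['P']); r=P[:3,:3]@[(u-cx)/fx,(v-cy)/fy,1]; o=P[:3,3]
    return o+r*(h-o[2])/r[2]
E
python3 - <<'E'
from h import *
print(env.get_state(), env.finger_overhang)
for n in ('scene','side','wrist'): shot(n,n+'0')
a=[cv2.imread(f'pics/{n}0.png') for n in('scene','side')]
print(env.get_calibration('scene')['pose'],env.get_calibration('wrist')['pose'])
E
```

```text
{'clock': 0.0, 'joint_pos': array([1.18642102e+00, 3.14034966e-01, 4.49649026e-02, 1.30358538e+00,
       1.81737777e-05, 1.43124286e+00]), 'qvel': array([-0.00247389, -0.00063655,  0.00066268,  0.0017179 ,  0.00058236,
        0.00052829]), 'tau': array([-1.64051335e-04, -4.80620170e+01,  2.98536479e+01,  1.92919612e-02,
        1.59470223e-04,  6.96260543e-06]), 'tcp_pos': array([0.13916722, 0.5574102 , 0.24738341]), 'orientation': array([-2.49512030e-04,  1.22105398e-01,  9.92516704e-01, -8.95489944e-04]), 'wrist_force': array([ 0.30599855, -0.20771669, -0.73125987]), 'ft_torque': array([ 0.05417784, -0.00426715,  0.01056942]), 'finger_gap': 0.08539432882889927} 0.017
[[-0.62004256  0.58071747 -0.52755516  1.10342925]
 [ 0.78440085  0.44495516 -0.43212292  0.4677839 ]
 [-0.01620294 -0.68174931 -0.73140641  0.90784263]
 [ 0.          0.          0.          1.        ]] [[ 0.24245585  0.92481912  0.29312924  0.06441418]
 [ 0.97016087 -0.23057938 -0.07497361  0.57693618]
 [-0.00174747  0.3025603  -0.95312864  0.3734036 ]
 [ 0.          0.          0.          1.        ]]
```

View pics/scene0.png

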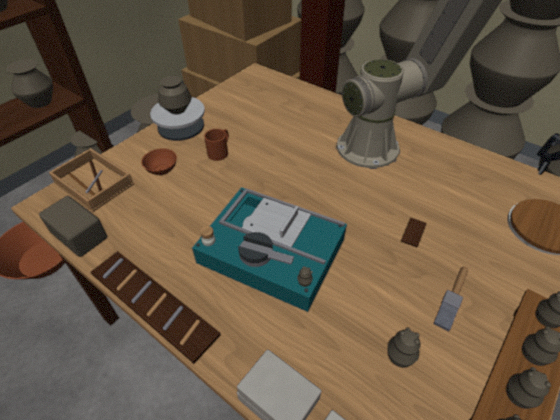

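View pics/side0.png

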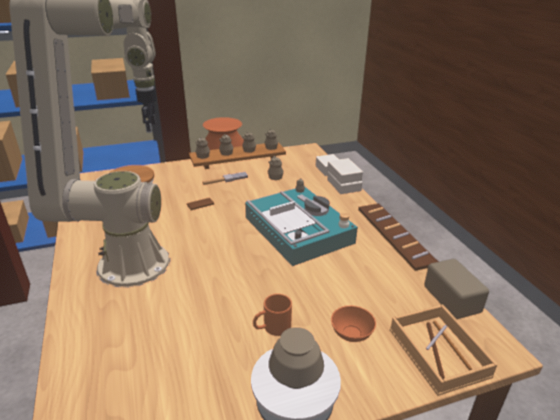

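The scene view shows the teal box at about (270,245), with the jar at (207,237), the small owl at (305,275), the fastener head at (256,247) and the cover at (275,222). Next I'll look at an enlarged crop.

Run:
```python
from h import *
im=cv2.imread('pics/scene0.png')[180:310,185:355]
cv2.imwrite('pics/c0.png',cv2.resize(im,None,fx=4.6,fy=4.6,interpolation=cv2.INTER_CUBIC))
```

```text
(no output)
```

View pics/c0.png

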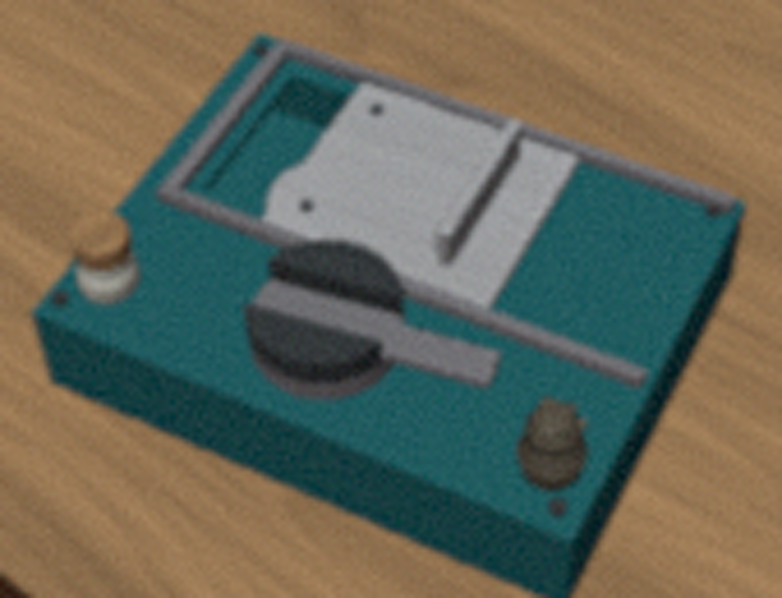

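The crop shows the deck corners at (262,38), (742,208), (570,545) and (37,315). The flange runs from (515,130) to (440,250), and the wing tip is at about (495,365).

Run:
```python
from h import *
f=lambda u,v:(185+u/4.6-.4,180+v/4.6-.4)
px=[(262,38),(742,208),(570,545),(37,315)]
W=np.array([ray('scene0',*f(*p),.07)[:2] for p in px]); H=np.array([(-.13,-.17),(-.13,.17),(.13,.17),(.13,-.17)])
a=H-H.mean(0); b=W-W.mean(0)
th=np.arctan2((a[:,0]*b[:,1]-a[:,1]*b[:,0]).sum(),(a*b).sum())
R=np.array([[np.cos(th),-np.sin(th)],[np.sin(th),np.cos(th)]]); c=W.mean(0)
print(th,c,'\nres mm',((H@R.T+c)-W)*1e3)
L=lambda p,h:(ray('scene0',*f(*p),h)[:2]-c)@R
for n,p,h in [('tail -x',(578,155),.076),('tail +x',(490,305),.076),('wing a',(500,352),.086),('wing b',(488,385),.086),('wing root',(320,310),.086),('jar',(105,295),.07),('owl',(553,480),.07),('flange top-x',(525,125),.106),('flange +x',(457,232),.106)]: print(n,(L(p,h)*1e3).round(1))
print('depth deck',pt('scene0',*[int(x) for x in f(600,250)]))
np.savez('hous.npz',th=th,c=c)
for n,q in [('slot',(.07,-.008)),('flange',(-.05,.043-.065)),('owl',(.1,.14))]: print(n,R@q+c)
s=env.get_state(); print(s['clock'])
```

```text
0.1961480113854136 [0.58129068 0.02109648] 
res mm [[-1.23235113 -2.81927493]
 [-2.58170457  2.69878066]
 [ 1.05988315  2.50708856]
 [ 2.75417255 -2.38659429]]
tail -x [-119.    63.2]
tail +x [ 9.8 65.1]
wing a [44.  87.4]
wing b [66.9 91.1]
wing root [ 62.6 -16. ]
jar [  98.1 -140.1]
owl [ 96.6 143.8]
flange top-x [-101.5   34.7]
flange +x [-8.  35.3]
depth deck [0.49892575 0.10860071 0.06931559]
slot [0.65150754 0.02689237]
flange [ 0.53653709 -0.0102263 ]
owl [0.65208817 0.17790118]
0.15
```

Emit:
arm_command([
  [1,-474,-359,0,-0.44],
  [1,-474,-359,0,-0.44],
  [1,-474,-359,0,-0.44],
  [1,-474,-359,0,-0.44],
  [1,-474,-359,0,-0.44],
  [1,-474,-359,0,-0.44],
  [1,-474,-359,0,-0.44],
  [1,-474,-359,0,-0.44],
  [1,-474,-359,0,-0.44],
  [1,-474,-359,0,-0.44],
  [1,-474,-359,0,-0.44],
  [1,-474,-359,0,-0.44],
])

```text
clock: 1.35
tcp_pos: [0.5097, 0.097, 0.2482]
orientation: [0.0, -0.097, 0.995, 0.0]
wrist_force: [0.5, 0.5, 0.6]
finger_gap: -0.0002
```

Emit:
arm_command([
  [1,0,0,0,0],
  [1,0,0,0,0],
  [1,0,0,0,0],
])

```text
clock: 1.65
tcp_pos: [0.508, 0.0994, 0.248]
orientation: [-0.001, -0.098, 0.995, 0.0]
wrist_force: [-0.5, -0.3, -0.4]
finger_gap: -0.0001
```

Run:
```python
from h import *
shot('wrist','w1'); 
z=np.load('w1.npz'); print(z['P'])
cv2.imwrite('pics/w1b.png',cv2.resize(z['im'],None,fx=1.4,fy=1.4,interpolation=cv2.INTER_CUBIC))
```

```text
[[-1.94294885e-01  9.35319524e-01  2.95680377e-01  4.32483431e-01]
 [ 9.80943035e-01  1.85101909e-01  5.90596694e-02  8.47169277e-02]
 [ 5.08659689e-04  3.01520598e-01 -9.53459527e-01  3.73858845e-01]
 [ 0.00000000e+00  0.00000000e+00  0.00000000e+00  1.00000000e+00]]
```

View pics/w1b.png

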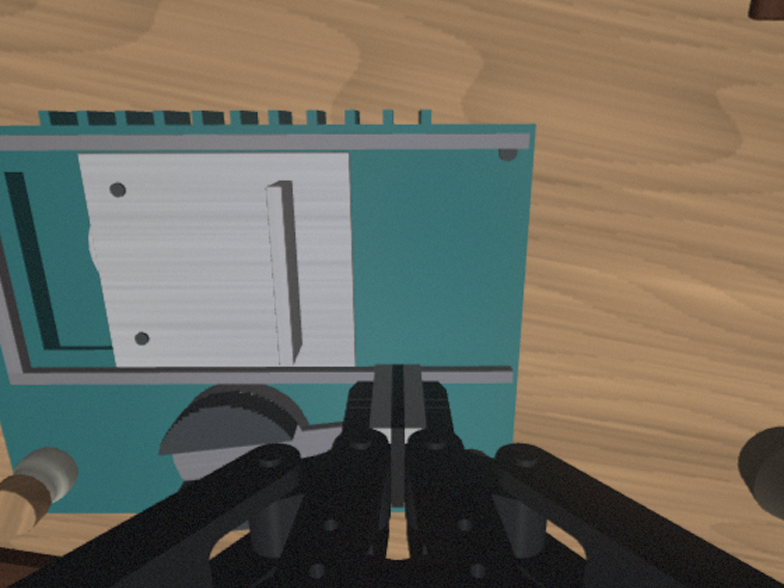

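The wrist view shows the cover's tail edge at (349,153)–(355,366), the flange between rows 183 and 363, the rails at rows 142 and 377, the deck's +y edge at (534,124)–(516,420), and the fastener head with slot and wing.

Run:
```python
from h import *
g=lambda u,v,h: ray('w1',u/1.4-.15,v/1.4-.15,h)[:2]
r1=[g(100,142,.078),g(500,142,.078)]; r2=[g(60,379,.078),g(500,377,.078)]; e=[g(534,124,.07),g(516,420,.07)]
an=lambda a:np.arctan2(a[1][1]-a[0][1],a[1][0]-a[0][0])
print(an(r1)-np.pi/2,an(r2)-np.pi/2,an(e))
th=.5*(an(r1)+an(r2))-np.pi/2; R=np.array([[np.cos(th),-np.sin(th)],[np.sin(th),np.cos(th)]])
x1=(np.array(r1)@R)[:,0]; x2=(np.array(r2)@R)[:,0]; ye=(np.array(e)@R)[:,1]
print(x1,x2,'sep',x2.mean()-x1.mean(),ye)
c=R@[(x1.mean()+x2.mean())/2+.05, ye.mean()-.17]
print(th,c)
np.savez('hous.npz',th=th,c=c,R=R)
L=lambda u,v,h:((g(u,v,h)-c)@R*1e3).round(1)
for n,q in dict(tail1=(349,153,.076),tail2=(355,366,.076),fl1=(293,182,.106),fl_top_rear2=(296,362,.106),headL=(160,454,.104),slotedge1=(297,440,.104),stopface=(11,300,.078)).items(): print(n,L(*q))
for n,q in [('slot',(.07,-.008)),('flange open',(-.05,.03)),('flange home',(-.05,-.022))]: print(n,R@q+c)
print('tcp local',R.T@(env.get_state()['tcp_pos'][:2]-c)*1e3)
print('deck',pt('w1',300,150), 'cov',pt('w1',110,200))
```

```text
0.19552328458085677 0.20031142396200696 0.2103711937443062
[0.44922642 0.44974711] [0.59187845 0.59121931] sep 0.14206211581494965 [0.07371703 0.07603723]
0.19791735427143187 [0.57808409 0.01891374]
tail1 [-115.1   66.6]
tail2 [13.9 66.4]
fl1 [-102.5   40.6]
fl_top_rear2 [-3.2 36.1]
headL [ 58.  -49.5]
slotedge1 [48.6 33.2]
stopface [ -30.8 -137.2]
slot [0.64829059 0.02483386]
flange open [0.52316135 0.0384967 ]
flange home [ 0.53338599 -0.01248817]
tcp local [-52.86918757  93.11775357]
deck [0.47620891 0.10700287 0.07030153] cov [ 0.54647336 -0.03933184  0.07640035]
```

Emit:
arm_command([
  [1,-3,0,50,0],
  [1,-3,0,100,0],
  [1,-3,0,147,0],
  [1,-3,0,147,0],
  [1,-3,-15,147,0],
  [1,-3,-30,147,0],
  [1,-3,-38,147,0],
  [1,-3,-44,147,0],
  [1,-3,-50,147,0],
  [1,-3,-56,147,0],
  [1,-3,-56,147,0],
])

```text
clock: 2.8
tcp_pos: [0.5231, 0.0437, 0.1016]
orientation: [0.0, -0.097, 0.995, -0.0]
wrist_force: [0.6, 0.4, -0.8]
finger_gap: -0.0002
```

Emit:
arm_command([
  [1,0,-6,0,0],
  [1,0,-12,0,0],
  [1,0,-18,0,0],
  [1,0,-24,0,0],
  [1,0,-30,0,0],
])

```text
clock: 3.3
tcp_pos: [0.5286, 0.0148, 0.1014]
orientation: [0.0, -0.098, 0.995, 0.0]
wrist_force: [-0.5, 5.1, 4.1]
finger_gap: 0.0005
```

Run:
```python
from h import *
shot('wrist','w2'); print(env.get_state()['wrist_force'],env.get_state()['tcp_pos'])
z=np.load('w2.npz')
cv2.imwrite('pics/w2b.png',cv2.resize(z['im'],None,fx=1.4,fy=1.4,interpolation=cv2.INTER_CUBIC))
```

```text
[-0.3706267   2.72081868  2.57745954] [0.52885652 0.01377176 0.10127755]
```

View pics/w2b.png

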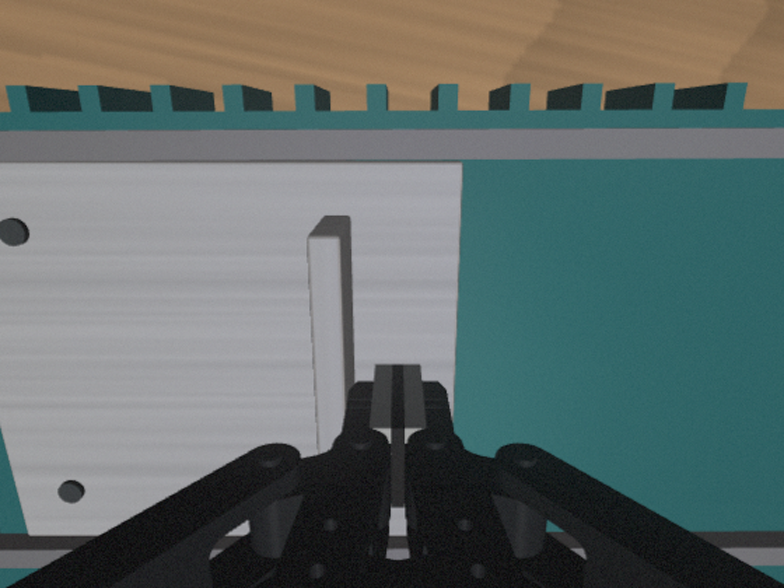

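The wrist view shows the fingers at (397,400), in contact with the flange's rear face at about (350,380). The cover is moving and lies square.

Emit:
arm_command([
  [1,0,-4,0,0],
  [1,0,-8,0,0],
  [1,0,-12,0,0],
  [1,0,-15,0,0],
])

```text
clock: 3.75
tcp_pos: [0.5314, 0.0001, 0.1012]
orientation: [-0.0, -0.097, 0.995, 0.0]
wrist_force: [-1.3, 4.8, 2.3]
finger_gap: 0.0
```

Emit:
arm_command([
  [1,0,-2,0,0],
  [1,0,-4,0,0],
  [1,0,-4,0,0],
])

```text
clock: 4.05
tcp_pos: [0.5311, -0.0004, 0.1013]
orientation: [-0.0, -0.098, 0.995, 0.004]
wrist_force: [-3.8, 15.7, 7.3]
finger_gap: 0.0002
```

Emit:
arm_command([
  [1,0,-2,0,0],
  [1,0,-4,0,0],
  [1,0,-4,0,0],
])

```text
clock: 4.35
tcp_pos: [0.5311, -0.0006, 0.1014]
orientation: [-0.0, -0.1, 0.995, 0.007]
wrist_force: [-4.8, 29.2, 11.1]
finger_gap: -0.0001
```

Emit:
arm_command([
  [1,0,15,0,0],
  [1,0,30,0,0],
  [1,0,30,-50,0],
  [1,0,30,-100,0],
  [1,0,30,-120,0],
  [1,-50,25,-120,0],
  [1,-100,20,-120,0],
  [1,-150,17,-120,0],
  [1,-188,17,-120,0],
  [1,-188,17,-120,0],
  [1,-188,17,-120,0],
])

```text
clock: 5.45
tcp_pos: [0.714, 0.0454, 0.2188]
orientation: [-0.002, -0.097, 0.995, -0.0]
wrist_force: [-0.4, 0.1, -0.5]
finger_gap: -0.0
```

Run:
```python
from h import *
shot('wrist','w3'); print(env.get_state()['wrist_force'],env.get_state()['tcp_pos'])
z=np.load('w3.npz')
cv2.imwrite('pics/w3b.png',cv2.resize(z['im'],None,fx=1.4,fy=1.4,interpolation=cv2.INTER_CUBIC))
```

```text
[-0.74233733  0.16064946  0.74617002] [0.71330752 0.04536483 0.22006119]
```

View pics/w3b.png

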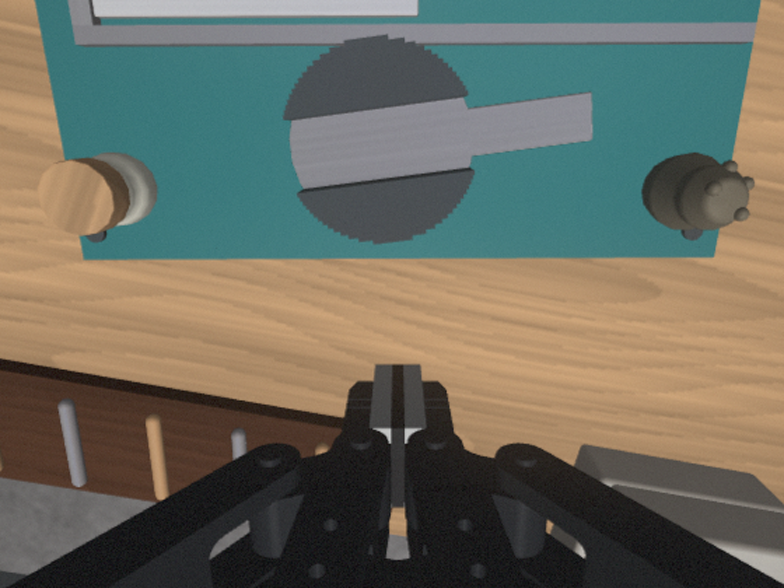

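The wrist view shows the cover's front edge at the stop. The head's cheek corners are (285,120), (467,96), (298,191) and (473,168), the wing tip is at (591,93)–(592,140), and the jar and owl are undisturbed.

Run:
```python
from h import *
g=lambda u,v,h: ray('w3',u/1.4-.15,v/1.4-.15,h)[:2]
H=np.load('hous.npz'); R,c=H['R'],H['c']
L=lambda p:((p-c)@R*1e3).round(1)
C=[g(285,120,.104),g(467,96,.104),g(298,191,.104),g(473,168,.104)]
print('cheek corners',[L(p) for p in C],'len',np.linalg.norm(C[1]-C[0]),np.linalg.norm(C[3]-C[2]))
ctr=np.mean(C,0); w=(g(591,93,.086)+g(592,140,.086))/2
t=g(378,36,.104);b=g(382,243,.104)
print('ctr',ctr,L(ctr),'circle',(t+b)/2,L((t+b)/2),np.linalg.norm(t-b),'wing',L(w))
d=C[1]-C[0]+C[3]-C[2]
print('slot ang',np.arctan2(d[1],d[0])-np.pi/2-H['th'])
lw=L(w)-L(ctr); print('wing ang',np.arctan2(-lw[0],lw[1]),np.hypot(*lw))
s=env.get_state()['tcp_pos'][:2]
print('move tool mm', R.T@(ctr-s)*1e3*[-1,1])
```

```text
cheek corners [array([ 59.1, -49.4]), array([49.5, 29.8]), array([ 89.8, -45.6]), array([79.8, 33.6])] len 0.079829563254929 0.07983579551500046
ctr [0.64783646 0.02484532] [69.6 -7.9] circle [0.64820776 0.02484875] [69.9 -8. ] 0.08824954973131241 wing [57.9 90.8]
slot ang 0.12310115982248226
wing ang 0.11799042305468033 99.39104587436437
move tool mm [68.22765321 -7.24550861]
```

Emit:
arm_command([
  [0.65,35,-4,0,-0.06],
  [0.65,68,-7,0,-0.12],
  [0.65,68,-7,30,-0.12],
  [0.65,68,-7,65,-0.12],
  [0.65,68,-7,65,-0.12],
  [0.65,68,-7,65,-0.12],
])

```text
clock: 6.1
tcp_pos: [0.6473, 0.0254, 0.1574]
orientation: [-0.0, -0.157, 0.988, -0.0]
wrist_force: [0.6, 0.5, 1.1]
finger_gap: 0.0294
```

Run:
```python
from h import *
shot('wrist','w4'); s=env.get_state(); print(s['wrist_force'],s['tcp_pos'],s['finger_gap'],s['joint_pos'])
z=np.load('w4.npz')
cv2.imwrite('pics/w4b.png',cv2.resize(z['im'],None,fx=1.4,fy=1.4,interpolation=cv2.INTER_CUBIC))
```

```text
[ 0.95828316 -0.01731601  0.44417623] [0.64869172 0.02544452 0.15850676] 0.029910412678733175 [-8.42615646e-02  4.91162005e-01  9.13023650e-02  1.16891479e+00
 -1.78780454e-04 -3.99223390e-01]
```

View pics/w4b.png

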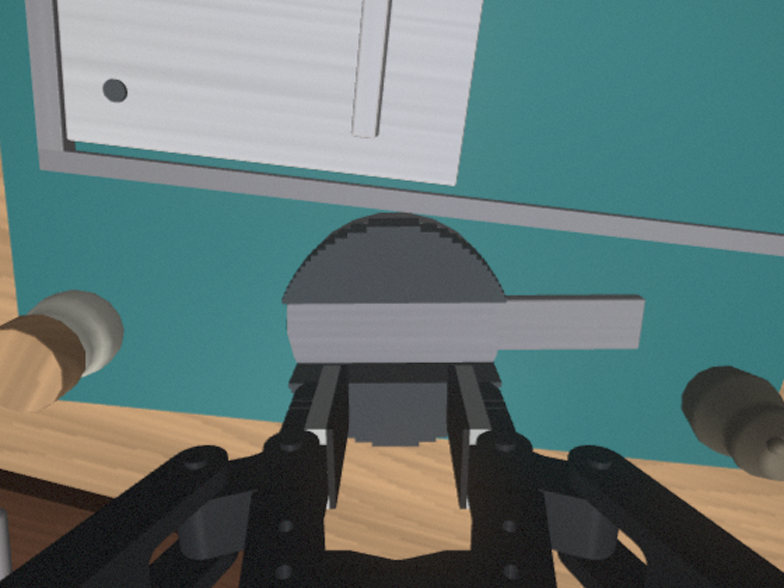

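The wrist view shows the slot square under the fingers (edges at rows 302 and 362), with the head centred at about (393,330). I'll descend now.

Emit:
arm_command([
  [0.65,0,0,20,0],
  [0.65,0,0,36,0],
  [0.65,0,0,47,0],
  [0.65,0,0,47,0],
])

```text
clock: 6.55
tcp_pos: [0.6485, 0.0257, 0.1092]
orientation: [-0.0, -0.157, 0.988, 0.0]
wrist_force: [-1.2, -0.2, 0.5]
finger_gap: 0.0297
```

Emit:
arm_command([
  [0.65,0,0,0,-0.1],
  [0.65,0,0,0,-0.2],
  [0.65,0,0,0,-0.3],
  [0.65,0,0,0,-0.4],
  [0.65,0,0,0,-0.4],
])

```text
clock: 7.05
tcp_pos: [0.6487, 0.0242, 0.1108]
orientation: [-0.0, -0.35, 0.937, -0.001]
wrist_force: [-2.4, -3.6, -0.3]
finger_gap: 0.0301
```

Run:
```python
from h import *
s=env.get_state(); print(s['wrist_force'],s['ft_torque'],s['tcp_pos'],s['finger_gap'],s['joint_pos'])
```

```text
[-2.44440664 -3.59198385 -0.28340036] [-0.87237132  0.50677226 -0.07835766] [0.64865779 0.02420204 0.11079985] 0.030085884391619695 [-0.08512697  0.52164296  0.01980226  1.06865821 -0.0025918  -0.80102257]
```

Emit:
arm_command([
  [0.65,0,0,0,-0.1],
  [0.65,0,0,0,-0.2],
  [0.65,0,0,0,-0.3],
  [0.65,0,0,0,-0.4],
  [0.65,0,0,0,-0.5],
  [0.65,0,0,0,-0.6],
  [0.65,0,0,0,-0.7],
  [0.65,0,0,0,-0.8],
  [0.65,0,0,0,-0.9],
  [0.65,0,0,0,-1.0],
  [0.65,0,0,0,-1.1],
  [0.65,0,0,0,-1.1],
])

```text
clock: 8.25
tcp_pos: [0.649, 0.0246, 0.1107]
orientation: [0.0, 0.788, -0.616, 0.001]
wrist_force: [-2.9, -3.8, 1.4]
finger_gap: 0.0299
```

Run:
```python
from h import *
s=env.get_state(); print(s['wrist_force'],s['ft_torque'],s['tcp_pos'],s['finger_gap'],s['joint_pos'])
```

```text
[-2.94194565 -3.78007483  1.44204084] [-0.8747591   0.54508071 -0.0078298 ] [0.6490463  0.02463269 0.11068275] 0.02992496268249883 [-8.48040410e-02  5.21808037e-01  1.97751747e-02  1.06768585e+00
 -1.69505070e-03 -1.89900491e+00]
```

Emit:
arm_command([
  [0.65,0,0,0,-0.06],
  [0.65,0,0,0,-0.12],
  [0.65,0,0,0,-0.12],
])

```text
clock: 8.55
tcp_pos: [0.6491, 0.0247, 0.1107]
orientation: [0.0, 0.823, -0.568, 0.001]
wrist_force: [-2.5, -4.6, 3.2]
finger_gap: 0.0296
```

Run:
```python
from h import *
s=env.get_state(); print(s['wrist_force'],s['ft_torque'],s['tcp_pos'],s['finger_gap'],s['joint_pos'])
```

```text
[-2.45365017 -4.58310661  3.2326779 ] [-0.87339761  0.44021978 -0.05914994] [0.64913871 0.02470103 0.11066288] 0.029570599587508132 [-8.47134624e-02  5.21778012e-01  1.96732090e-02  1.06733614e+00
 -1.63316738e-03 -2.01736749e+00]
```

Emit:
arm_command([
  [0.65,0,0,0,-0.05],
  [0.65,0,0,0,-0.1],
  [0.65,0,0,0,-0.1],
])

```text
clock: 8.85
tcp_pos: [0.6492, 0.0248, 0.1106]
orientation: [0.0, 0.85, -0.527, 0.001]
wrist_force: [-2.6, -4.6, 2.2]
finger_gap: 0.0293
```

Run:
```python
from h import *
shot('wrist','w5')
s=env.get_state(); print(s['wrist_force'],s['ft_torque'],s['finger_gap'],s['joint_pos'][5])
cv2.imwrite('pics/w5b.png',cv2.resize(np.load('w5.npz')['im'],None,fx=1.4,fy=1.4,interpolation=cv2.INTER_CUBIC))
```

```text
[-1.95622444 -4.45470492  2.37971779] [-0.98504869  0.23812822 -0.05952491] 0.029705686934064727 -2.1162302211141055
```

View pics/w5b.png

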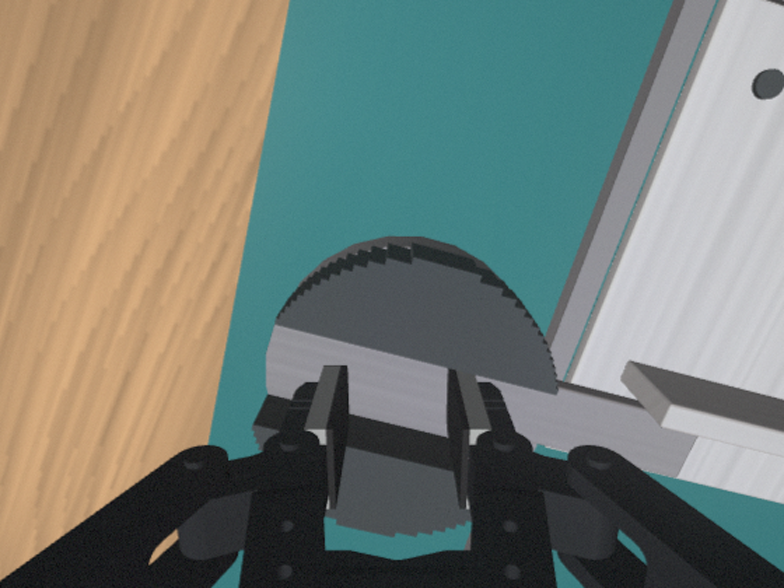

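The wing now lies over the tail behind the flange, running from (560,385) to (690,435). I'll measure its angle.

Run:
```python
from h import *
H=np.load('hous.npz'); g=lambda u,v,h: ray('w5',u/1.4-.15,v/1.4-.15,h)[:2]
L=lambda p:(p-H['c'])@H['R']*1e3
a,b=L(g(276,325,.104)),L(g(557,393,.104)); d=b-a
print(a,b,np.hypot(*d),np.arctan2(-d[0],d[1]))
for p in [(622,362),(662,426)]: print(L(g(*p,.106)))
```

```text
[109.78546854 -24.04936922] [ 29.02062706 -24.47734688] 80.76597541164672 1.5760953361379855
[ 16.11780196 -38.90029221]
[ -2.5839368  -23.24610237]
```

Emit:
arm_command([
  [0.65,0,0,0,-0.04],
  [0.65,0,0,0,-0.08],
  [0.65,0,0,0,-0.08],
])

```text
clock: 9.2
tcp_pos: [0.6497, 0.0248, 0.1107]
orientation: [-0.0, 0.87, -0.493, 0.001]
wrist_force: [-1.6, -4.3, 4.4]
finger_gap: 0.0303
```

Run:
```python
from h import *
shot('wrist','w6')
s=env.get_state(); print(s['wrist_force'],s['ft_torque'],s['finger_gap'],s['joint_pos'][5])
cv2.imwrite('pics/w6b.png',cv2.resize(np.load('w6.npz')['im'],None,fx=1.4,fy=1.4,interpolation=cv2.INTER_CUBIC))
```

```text
[-1.76036838 -4.64054727  6.07385714] [-1.01736803  0.33814273 -1.65525313] 0.03005147865363783 -2.194421968138816
```

View pics/w6b.png

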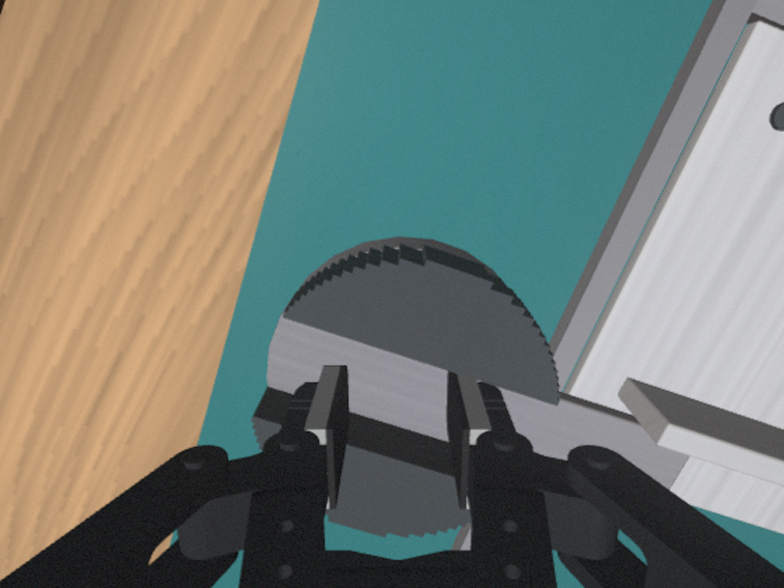

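The moment about the axis jumped to 1.66 N m while the slot stayed put, so the fastener is at its hard stop. I'll ease back inside the slot's play and lift out.

Emit:
arm_command([
  [0.65,0,0,0,0.1],
  [0.65,0,0,0,0.25],
  [0.65,0,0,0,0.27],
  [0.65,0,0,-25,0.27],
  [0.65,0,0,-70,0.27],
  [0.65,0,0,-120,0.27],
  [0.65,0,0,-150,0.27],
  [0.65,0,0,-150,0.27],
])

```text
clock: 10.05
tcp_pos: [0.6513, 0.0264, 0.2655]
orientation: [-0.003, 0.798, -0.602, 0.004]
wrist_force: [0.3, 0.3, -0.3]
finger_gap: 0.0297
```

Run:
```python
from h import *
shot('scene','s7'); shot('wrist','w7')
s=env.get_state(); print(s['clock'],s['wrist_force'],s['tcp_pos'])
a=cv2.resize(cv2.imread('pics/s7.png')[180:310,185:355],(520,398),interpolation=cv2.INTER_CUBIC)
b=cv2.resize(np.load('w7.npz')['im'],(280,210))
o=np.zeros((398,800,3),np.uint8);o[:,:520]=a;o[:210,520:]=b;cv2.imwrite('pics/f.png',o)
```

```text
10.15 [ 0.06601216 -0.93029032  0.08306412] [0.64936273 0.02631884 0.26006077]
```

View pics/f.png

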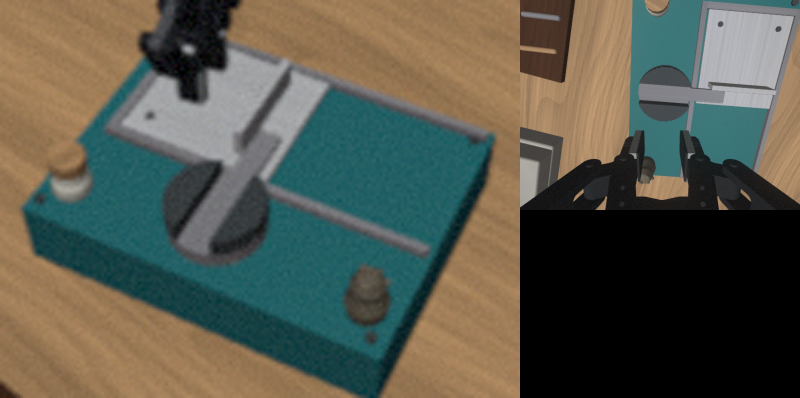

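The final view shows the cover home, the wing parallel to and just behind the flange, the owl and jar in place, and the gripper clear.

```bash
python3 -c "
from workcell import env
print(env.hand_in())"
```

```text
the job is handed in; nothing more can be done
None
```

The cover is pushed home and the quarter-turn fastener is locked. I handed the job in at about 10 s on the robot's clock.

- **Cover:** With shut fingers I pushed the flange about 55 mm, until the end stop held it. The wrist force rose to 29 N with no further travel.
- **Fastener:** It started at about 0.12 rad. I set the part-open fingertips in the slot, one each side of the axis, and turned it to its stop. The last slot angle I measured was 1.576 rad. A further small turn raised the torque to about 1.7 N m without moving the slot.
- **Last look:** After lifting clear, the pictures showed the wing square behind the flange over the tail. The owl and jar were where they had stood, and the wrist force was near zero. I judged this last look by eye and did not measure the angle again after lifting. I did not check the bench items individually, but the arm did not work near them.
- **Disagreement:** The first housing position, from the scene camera, was about 4 mm off in both x and y from the closer wrist-camera fix. I used the wrist one, and the rail spacing (142.06 mm against 142) and fastener centre (within 0.5 mm) bore it out.

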